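# Make the coffee mill ready and point out its filling hatch

## Task

Get the wooden hand coffee mill ready and show me where the beans go in. With the fingertips, push its little drawer fully home and swing the crank off the filling hatch in the brass dome until it stands at least a quarter turn away from it, in whichever order, without lifting or tipping the mill or shoving it along the worktop. Then point straight down at the middle of the hatch, fingertips just above it and nothing touching the mill, and stay there for at least two seconds; leave the cup, mug and sugar pot where they are.

Things in the scene. Friction and masses are not known exactly. Their poses are not given: they have to be found in the camera images.
- mill: Loose hand coffee mill, 0.9 kg: brown wooden box, brass dome, black crank. Origin on the worktop under it; its -x is the front, where the drawer comes out (to the right and partly to the robot). Own frame, mm: foot x -66..72, y -57..81, z 0..12; box x -55..61, y -46..70; top board x -62..68, y -53..77, z 100..110; dome centre x 3, y 12, radius 54 at z 110, 44 at z 124, top z 154.
- filling_hatch (a point): Middle of the filling hatch: a 30x30 mm panel with a tiny brass knob at its lower edge, on the dome's surface, on the front, 20 degrees round towards the mill's +y. 43 mm from the crank axis, 133 mm above the worktop; the dome rises from it to the axis, where a fixed black strap along the mill's x (35 mm each way, up to about z 165 mm) crosses. Under the crank at the start. Axes as the mill's.
- crank_axis (a point): Point on the crank's upright axis, at the top of its hub nut (radius 9 mm, 175 mm above the worktop), over the dome's middle. Nearby: a wall cupboard overhangs all beyond world x = 0.58, its underside 0.45 m above the worktop; an upright of it stands on the worktop there at world y = -0.07 to -0.11.
- crank_knob (a point): Middle of the dark wooden knob at the crank's outer end: 25 mm thick, 183 to 213 mm above the worktop, 80 mm from the crank axis. The black arm under it, 11 mm wide, lies 165 to 181 mm above the worktop.
- mill_crank (a joint): Crank angle in rad, growing clockwise seen from above; it turns without stops, with light friction (0.02 N m, about 0.3 N at the knob), and stays where it is left. At 0 the arm points along the mill's -y, at 1.57 to the front (-x), at 1.92 exactly over the hatch.
- drawer_knob (a point): Middle of the outer face of the small brass drawer knob, 38 mm above the worktop: a round stub of 17 mm diameter standing 18 mm out of the middle of the wooden drawer front (96 mm wide, 13 to 63 mm above the worktop). With the drawer home the knob's face is 75 mm in front of the crank's axis, 6 mm out beyond the edge of the foot board.
- mill_drawer (a joint): How far the drawer stands out in m: 0 fully home against its stop, at most 0.075. It slides along the mill's x with light friction (under 1 N); pushing on once it is home shoves the mill, which slides at about 4 to 8 N.
- cup: Bright red cup, 88x114x54 mm with its handle, standing right of the mill; origin under its middle.
- mug: White mug printed with rows of red and blue windows, 80x114x90 mm with its handle; origin under its middle. Stands at the far left or the far right.
- sugar_pot: Round red enamel sugar pot with a steel lid, 79 mm wide, 89 mm high; origin under its middle. Stands at the far right or the far left.

How it is judged:
By the outcome, as a careful person would: the job done as asked, in the order asked, and still so for the second after the job is handed in, with the robot touching nothing.
It also fails if it takes over 61 s, if anything falls off the work surface, if the arm or the gripper's body presses on something with over 40 N, if the wrist force passes 120 N, or if a joint passes its speed limit or range.

## Robot

A 6-joint arm with a two-finger parallel gripper is mounted at the origin on a cart in front of the work surface, level with it; the furniture and walls round the work are solid. World frame = base frame: x ahead of the robot, y to its left, z up, the work surface at z = 0. Lengths are in m, angles in rad, forces in N, time in s.
With the tool pointing down it reaches from about 0.325 to 0.9 m from the base axis. Payload 6.1 kg.
Tool frame: the origin (TCP) lies between the finger pads, 19 mm behind the fingertips; this is the grasp point; z points along the fingers, y is the line along which they close (so a half turn about z gives the same grasp; the last joint's range is limited). The gripper opens to 87 mm and grips with 3 to 60 N. Pads are 19 mm wide; open, the fingers measure 117 mm over their backs; the gripper's body (75 mm by 190 mm) begins 51 mm behind the grasp point.
Start: joints at [1.167, 0.22, 1.526, -0, 1.395, -0.126], TCP at [0.171, 0.601, 0.241] pointing down, gripper open.
Joint ranges: [-2.98, 2.98], [-0.91, 2.08], [0.09, 2.57], [-1.24, 4.39], [0.2, 2.65], [-2.68, 2.68]. Speed limits (rad/s): [2.57, 2.57, 3.01, 3.14, 3.14, 3.14].

## Interface

Orientations are given as a rotation vector (axis times angle).
In Python, from rig import readout, eyes, finish_job gives the robot as it stands.
- The arm moves only by the tool play_rows, never from a script. Its argument "motion" is a list of rows, each an object with "offset": the shift along the tool's x, y, z in fractions of the full range, 1 being 800 mm, a list of three; "angular": the turn, a rotation vector about the tool's x, y, z in parts of the range, where 1.0 means 180 degrees, a list of three; "claw": the finger opening in mm, from 0 to 87. A call has 1 to 10 rows; each row is the pose to reach, as a shift and turn from the pose commanded when the call began, along the tool's axes at that moment; what a row does not reach only later rows make up. A row lasts 1/10 s, in which the tool goes at most 50 mm and 8.59 degrees, less where a joint would pass 70% of its speed; a pose out of reach is approached as far as the arm can. A shift or turn number past 1, either way, is cut back to 1. A call with a gripper value outside its range is refused whole. The fingers move at their own pace and stop on an object; the grip force is fixed at half the most. Time passes only in rows, so rows that repeat a pose let the fingers close. It gives the time, the measured TCP pose, the force, the opening and the grip force at its end, in the units of the state.
- readout.state(): the state, without advancing time (a new reading comes with each control period).
- eyes.camera(name): name is "scene" or "top"; returns a dict with "pixels" (420x560x3 uint8, blue, green, red), "fx", "fy", "cx", "cy" (pixels), "R" (3x3) and "t" (3): a world point X has camera coordinates R X + t. Camera axes: x right, y down, z forward; pixel columns grow to the right and rows downward; lengths in m; the calibration is good to about 2 mm. A picture is of the moment at which its call begins. There is no depth.
- finish_job(): hands the job in; it is judged then, once.
The state is a dict: "time": time; "qpos": joint angles; "dq": joint speeds; "joint_efforts": joint torques, N m; "tcp_pos": TCP position; "orientation": TCP orientation; "force": force on the tool from outside, world axes, zero at the start; "moment": the same for the moment, N m; "grip_width": finger opening in m; "finger_force": force on a finger pad.
Only numpy, scipy, OpenCV 4.12 (cv2) and the standard library are available. Lean on these libraries where they do the work, as an engineer would, in place of code of your own. Each camera call takes 0.05 s, during which the arm holds its last target. There are 200 camera calls.

## Working session

There is one attempt and no reset: what is moved stays moved. The work goes in short steps, Python scripts to look and compute and a tool call to move; the robot and the scene stay as the last step left them, time stands still between calls to the robot, and variables do not carry over. Pictures are saved under pics/ and viewed, at most 10 in all, crops included, and the job is handed in when it is done.

Besides the shell and the picture viewer there is one more tool, called after "Call:" as name([rows], argument=value, ...), one row to a line, values as JSON. play_rows: Moves the arm, as the interface text tells. Its arguments: {"type":"object","properties":{"motion":{"type":"array","items":{"type":"object","properties":{"offset":{"type":"array","items":{"type":"number"}},"angular":{"type":"array","items":{"type":"number"}},"claw":{"type":"number"}}}}},"required":["motion"]}

```bash
mkdir -p pics; ls; python3 - <<'E'
from rig import readout, eyes
import cv2,numpy as np
s=readout.state(); print(s)
for n in("scene","top"):
    c=eyes.camera(n); cv2.imwrite(f"pics/{n}0.png",c["pixels"]); 
    print(n,c["fx"],c["fy"],c["cx"],c["cy"],np.round(c["R"],4).tolist(),np.round(c["t"],4), "pos",-np.array(c["R"]).T@np.array(c["t"]))
E
```

```text
pics
{'time': 0.0, 'qpos': array([ 1.16688608e+00,  2.21224333e-01,  1.52759777e+00, -5.77460510e-06,
        1.39465785e+00, -1.26060140e-01]), 'dq': array([-2.00872786e-05, -5.03757332e-05,  1.66597114e-03,  7.25356632e-04,
       -1.27117861e-03,  1.91456032e-03]), 'joint_efforts': array([-3.36758807e-03, -4.94619012e+01, -3.87372530e+01,  6.96725165e-02,
        5.71804005e-02, -1.68404836e-04]), 'tcp_pos': array([0.17118795, 0.60051057, 0.24014537]), 'orientation': array([-4.34973916e-01, -3.11083960e+00,  2.86298178e-03]), 'force': array([0.42786982, 0.15321253, 0.62956361]), 'moment': array([-0.0080609 , -0.00688057, -0.02639485]), 'finger_force': 0.0, 'grip_width': 0.0872675786545855}
scene 401.3017042458466 401.3017042458466 278.9588331629922 212.30008847429903 [[0.814, -0.5808, 0.0013], [-0.2941, -0.414, -0.8615], [0.5009, 0.7009, -0.5078]] [-0.4343  0.2825  1.3047] pos [-0.21690684 -1.0497465   0.90635938]
top 465.43243084168256 465.43243084168256 279.27339622571566 211.56097577421843 [[-0.0085, -1.0, 0.0], [-0.9749, 0.0083, -0.2224], [0.2224, -0.0019, -0.975]] [0.0141 0.5792 1.4688] pos [0.23817547 0.01208716 1.56086699]
```

View pics/scene0.png

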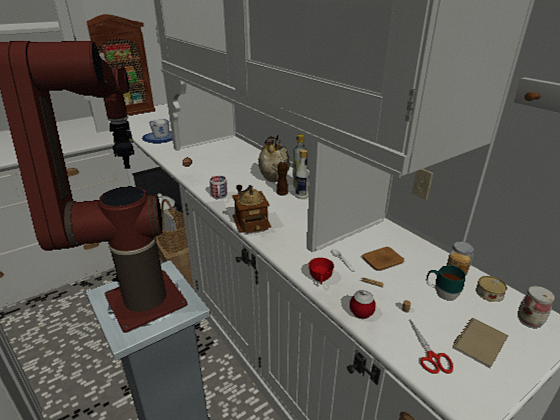

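View pics/top0.png

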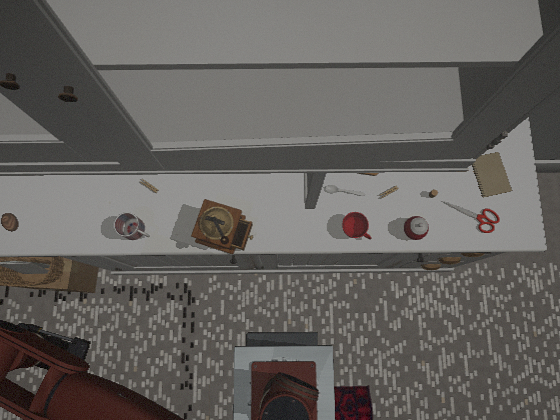

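The mill sits at about (222,225) in the top view and (252,210) in the scene view. The drawer faces right and towards the robot, near (243,235) in the top view. The mug is at (128,227), the cup at (355,225) and the pot at (416,228). Next I'll enlarge the mill.

```bash
python3 - <<'E'
import cv2,numpy as np
a=cv2.imread("pics/top0.png")[185:265,175:275]; b=cv2.imread("pics/scene0.png")[170:250,205:305]
f=lambda i:cv2.resize(i,None,fx=7,fy=7,interpolation=cv2.INTER_CUBIC)
g=lambda i:np.clip(i*1.5,0,255)
cv2.imwrite("pics/topc.png",g(f(a)));cv2.imwrite("pics/scenec.png",g(f(b)))
E
```

```text
[ WARN:0@0.080] global loadsave.cpp:1063 imwrite_ Unsupported depth image for selected encoder is fallbacked to CV_8U.
```

View pics/topc.png

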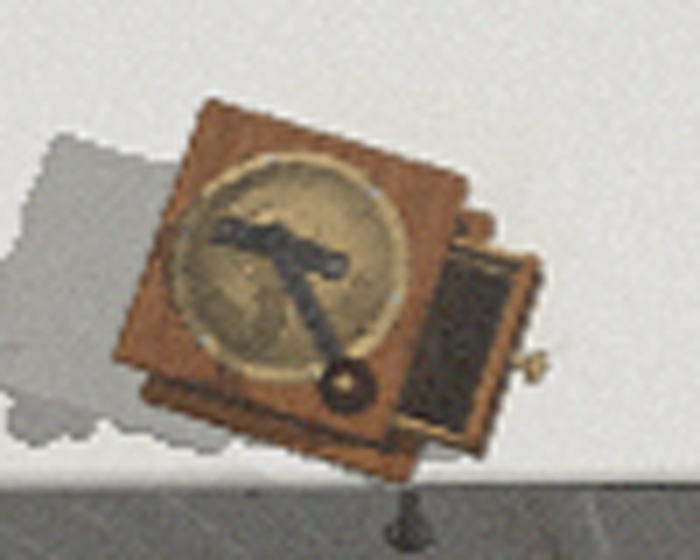

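View pics/scenec.png

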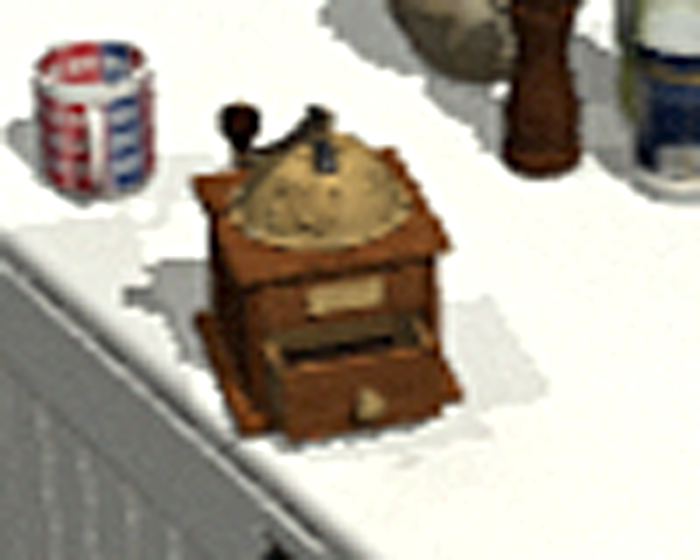

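The enlarged top view shows:
- top-board corners at crop (212,98), (468,182), (390,445) and (115,358)
- crank knob at (347,385)
- hub near (272,240)
- drawer knob at (535,366), with the drawer clearly open

I'll measure these now.

```bash
cat > h.py <<'E'
import numpy as np,cv2
from rig import readout,eyes
def ray(c,uv,z):
    R=np.array(c["R"]);t=np.array(c["t"]);C=-R.T@t
    d=R.T@np.array([(uv[0]-c["cx"])/c["fx"],(uv[1]-c["cy"])/c["fy"],1]); return C+d*(z-C[2])/d[2]
def proj(c,X):
    p=np.array(c["R"])@np.array(X)+np.array(c["t"]); return np.array([c["fx"]*p[0]/p[2]+c["cx"],c["fy"]*p[1]/p[2]+c["cy"]])
def fit(local,world): # 2D rigid
    l0=local.mean(0);w0=world.mean(0);L=local-l0;W=world-w0
    th=np.arctan2((L[:,0]*W[:,1]-L[:,1]*W[:,0]).sum(),(L*W).sum())
    R=np.array([[np.cos(th),-np.sin(th)],[np.sin(th),np.cos(th)]]);o=w0-R@l0
    return th,o,R,np.linalg.norm(W-(L@R.T),axis=1)
E
python3 - <<'E'
from h import *
c=eyes.camera("top");s=eyes.camera("scene")
T=lambda x,y:((x+.5)/7-.5+175,(y+.5)/7-.5+185)
S=lambda x,y:((x+.5)/7-.5+205,(y+.5)/7-.5+170)
img=c["pixels"][185:265,175:275];hsv=cv2.cvtColor(img,cv2.COLOR_BGR2HSV)
# corners: back-left.. mill local: +y toward robot, -x front(right)
loc=np.array([[68,-53],[-62,-53],[-62,77],[68,77]])/1e3
W=np.array([ray(c,T(*p),.11)[:2] for p in[(212,97),(469,182),(390,447),(113,358)]])
print(W)
th,o,R,res=fit(loc,W);print("yaw",np.degrees(th),"o",o,"res",res)
Lc=lambda P:R.T@(np.array(P)[:2]-o)*1e3
k=ray(c,T(347,387),.213);print("knob w",k,"loc",Lc(k))
h=ray(c,T(272,240),.178);print("hub",h,Lc(h))
d=ray(c,T(543,366),.038);print("dknob",d,Lc(d))
a=np.array([3,12]); v=Lc(k)-a
print("crank angle",np.arctan2(-v[0],-v[1]),np.linalg.norm(v))
wl=lambda x,y,z:np.r_[R@(np.array([x,y])/1e3)+o,z/1e3]
hx,hy=3-43*np.cos(np.radians(20)),12+43*np.sin(np.radians(20))
for n,p in dict(hatch=(hx,hy,133),axis=(3,12,175),knob=(Lc(k)[0],Lc(k)[1],198),dk=(Lc(d)[0],12,38)).items():
    w=wl(*p);pt=proj(c,w);ps=proj(s,w);print(n,w,"topcrop",(pt-[175,185])*7+3,"scenecrop",(ps-[205,170])*7+3)
# board corners in scene
for l in loc*1e3: print("sc",(proj(s,wl(l[0],l[1],110))-[205,170])*7+3)
for n,cc,z in(("cup",(355,225),.03),("pot",(416,228),.09),("mug",(128,227),.09)):print(n,ray(c,cc,z))
E
```

```text
[[0.61448297 0.24833824]
 [0.57337411 0.12981477]
 [0.45165595 0.16409775]
 [0.49320301 0.28973733]]
yaw 71.99471024025243 o [0.54366403 0.20143468] res [0.00151013 0.00402822 0.00220819 0.00175709]
knob w [0.46195733 0.17167899 0.213     ] loc [-53.55443335  68.50773746]
hub [0.53256888 0.20950685 0.178     ] [ 4.24729522 13.0469488 ]
dknob [0.50028459 0.09976586 0.038     ] [-110.09868415    9.82874201]
crank angle 2.3557814794555294 79.94703449311773
hatch [0.50670244 0.17411501 0.133     ] topcrop [364.05534912 317.06250366] scenecrop [306.88767628 206.4549467 ]
axis [0.53317901 0.20799702 0.175     ] topcrop [276.45764633 240.02708464] scenecrop [312.26845394 107.31730114]
knob [0.46195733 0.17167899 0.198     ] topcrop [351.09437658 392.78388998] scenecrop [235.97362229 127.5267514 ]
dk [0.49821967 0.10043701 0.038     ] topcrop [541.56280722 370.31703646] scenecrop [368.46164999 406.96475334]
sc [393.40463371 142.49545635]
sc [452.62305113 241.09964857]
sc [232.32575731 274.6789551 ]
sc [185.78265985 172.00285664]
cup [ 0.53899231 -0.24431172  0.03      ]
pot [ 0.51570711 -0.42996199  0.09      ]
mug [0.52686226 0.49627051 0.09      ]
```

```bash
cat >> h.py <<'E'
from scipy.spatial.transform import Rotation as Ro
YAW=np.radians(72.0);O=np.array([.5437,.2014])
RM=np.array([[np.cos(YAW),-np.sin(YAW)],[np.sin(YAW),np.cos(YAW)]])
def wl(x,y,z): return np.r_[RM@(np.array([x,y])/1e3)+O,z/1e3]
def loc(P): return np.r_[RM.T@(np.array(P)[:2]-O),P[2]]*1e3
def ori(xdir_deg,tilt_deg): # tool z down, tool x along mill-frame azimuth, tilted about tool y
    a=YAW+np.radians(xdir_deg);x=np.array([np.cos(a),np.sin(a),0]);z=np.array([0,0,-1.]);
    return Ro.from_matrix(np.c_[x,np.cross(z,x),z])*Ro.from_rotvec([0,np.radians(tilt_deg),0])
def rel(p,Rd,s=None):
    s=s or readout.state();R0=Ro.from_rotvec(s["orientation"])
    print("offset",np.round(R0.inv().apply(p-s["tcp_pos"])*1e3,1),"ang",np.round((R0.inv()*Rd).as_rotvec(),3))
def tipto(x,y,z,Rd): # TCP for tip centre at mill-frame mm
    return wl(x,y,z)-.019*Rd.apply([0,0,1])
def st():
    s=readout.state();R0=Ro.from_rotvec(s["orientation"]);tip=s["tcp_pos"]+.019*R0.apply([0,0,1])
    print("t",round(s["time"],2),"q",np.round(s["qpos"],2),"tip mill",np.round(loc(tip),1),"F",np.round(s["force"],2),"w",round(s["grip_width"],4));return s
E
python3 - <<'E'
from h import *
st();Rd=ori(0,30)
p=tipto(-143,12,33,Rd);q=p.copy();q[2]=.28;print(p,q);rel(q,Rd);rel(p,Rd)
E
```

```text
t 0.2 q [ 1.17  0.22  1.53 -0.    1.39 -0.13] tip mill [264.6 477.6 221.5] F [-0.41 -0.08 -0.26] w 0.087
[0.48516223 0.06007209 0.04945448] [0.48516223 0.06007209 0.28      ]
offset [-450.1 -433.9  -39. ] ang [-0.421  0.406  1.567]
offset [-450.2 -433.6  191.5] ang [-0.421  0.406  1.567]
```

Units first: shifts go in shares of 800 mm and turns go in shares of 180 degrees. So -450 mm / 800 = -0.5625, -434 mm / 800 = -0.5425, 1.567 rad / 3.1416 = 0.4988.

Call:
play_rows([
  {"offset": [0, 0, -0.0625], "angular": [0, 0, 0], "claw": 0},
  {"offset": [-0.5625, -0.5425, -0.0625], "angular": [-0.1337, 0.1289, 0.4988], "claw": 0},
  {"offset": [-0.5625, -0.5425, -0.0625], "angular": [-0.1337, 0.1289, 0.4988], "claw": 0},
  {"offset": [-0.5625, -0.5425, -0.0625], "angular": [-0.1337, 0.1289, 0.4988], "claw": 0},
  {"offset": [-0.5625, -0.5425, -0.0625], "angular": [-0.1337, 0.1289, 0.4988], "claw": 0},
  {"offset": [-0.5625, -0.5425, -0.0625], "angular": [-0.1337, 0.1289, 0.4988], "claw": 0},
  {"offset": [-0.5625, -0.5425, -0.0625], "angular": [-0.1337, 0.1289, 0.4988], "claw": 0},
  {"offset": [-0.5625, -0.5425, -0.0625], "angular": [-0.1337, 0.1289, 0.4988], "claw": 0},
  {"offset": [-0.5625, -0.5425, -0.0625], "angular": [-0.1337, 0.1289, 0.4988], "claw": 0},
  {"offset": [-0.5625, -0.5425, -0.0625], "angular": [-0.1337, 0.1289, 0.4988], "claw": 0},
])

```text
time: 1.2
tcp_pos: [0.3978, 0.2099, 0.2916]
orientation: [-2.007, -2.007, -0.517]
force: [0.8, 1.1, 0.3]
grip_width: 0.015
finger_force: 0.0
```

```bash
python3 - <<'E'
from h import *
st();Rd=ori(0,30)
p=tipto(-143,12,33,Rd);q=p.copy();q[2]=.28;rel(q,Rd)
E
```

```text
t 1.2 q [-0.01 -0.41  2.08  0.44  1.42 -0.07] tip mill [-29.  142.6 274.4] F [0.85 1.06 0.26] w 0.015
offset [-142.1   88.6  -46.7] ang [-0.078  0.076  0.297]
```

Converted, -142 mm / 800 = -0.1775, 88 mm / 800 = 0.11, 0.297 rad / 3.1416 = 0.0945.

Call:
play_rows([
  {"offset": [-0.1775, 0.11, -0.0588], "angular": [-0.0248, 0.0242, 0.0945], "claw": 0},
  {"offset": [-0.1775, 0.11, -0.0588], "angular": [-0.0248, 0.0242, 0.0945], "claw": 0},
  {"offset": [-0.1775, 0.11, -0.0588], "angular": [-0.0248, 0.0242, 0.0945], "claw": 0},
  {"offset": [-0.1775, 0.11, -0.0588], "angular": [-0.0248, 0.0242, 0.0945], "claw": 0},
  {"offset": [-0.1775, 0.11, -0.0588], "angular": [-0.0248, 0.0242, 0.0945], "claw": 0},
  {"offset": [-0.1775, 0.11, -0.0588], "angular": [-0.0248, 0.0242, 0.0945], "claw": 0},
  {"offset": [-0.1775, 0.11, -0.0588], "angular": [-0.0248, 0.0242, 0.0945], "claw": 0},
])

```text
time: 1.9
tcp_pos: [0.4843, 0.0633, 0.28]
orientation: [-2.237, -1.637, -0.597]
force: [-1.1, -0.1, -0.2]
grip_width: 0.0004
finger_force: 0.0
```

```bash
python3 - <<'E'
from h import *
st();Rd=ori(0,30)
p=tipto(-143,12,33,Rd);rel(p,Rd)
E
```

```text
t 1.9 q [-0.38 -0.22  1.98  0.52  1.45 -0.16] tip mill [-140.2   13.9  263.6] F [-1.1  -0.09 -0.19] w 0.0004
offset [-117.4    1.9  198.5] ang [-0.004  0.002  0.005]
```

Converted, 198 mm / 800 = 0.2475, -117 mm / 800 = -0.1463, 0.005 rad / 3.1416 = 0.0016.

Call:
play_rows([
  {"offset": [-0.0725, 0.0013, 0.125], "angular": [-0.0013, 0.0006, 0.0016], "claw": 0},
  {"offset": [-0.0725, 0.0013, 0.125], "angular": [-0.0013, 0.0006, 0.0016], "claw": 0},
  {"offset": [-0.0725, 0.0013, 0.125], "angular": [-0.0013, 0.0006, 0.0016], "claw": 0},
  {"offset": [-0.1463, 0.0025, 0.2475], "angular": [-0.0013, 0.0006, 0.0016], "claw": 0},
  {"offset": [-0.1463, 0.0025, 0.2475], "angular": [-0.0013, 0.0006, 0.0016], "claw": 0},
  {"offset": [-0.1463, 0.0025, 0.2475], "angular": [-0.0013, 0.0006, 0.0016], "claw": 0},
  {"offset": [-0.1463, 0.0025, 0.2475], "angular": [-0.0013, 0.0006, 0.0016], "claw": 0},
  {"offset": [-0.1463, 0.0025, 0.2475], "angular": [-0.0013, 0.0006, 0.0016], "claw": 0},
])

```text
time: 2.7
tcp_pos: [0.487, 0.0595, 0.0517]
orientation: [-2.243, -1.63, -0.604]
force: [1.1, -0.5, 0.2]
grip_width: 0.0004
finger_force: 0.0
```

```bash
python3 - <<'E'
from h import *
st();Rd=ori(0,30)
a=[]
for n in("scene","top"):
    c=eyes.camera(n);k=proj(c,wl(-90,12,60)).astype(int);i=c["pixels"][k[1]-40:k[1]+40,k[0]-50:k[0]+50];a.append(np.clip(cv2.resize(i,None,fx=4,fy=4,interpolation=2)*1.5,0,255));print(k)
cv2.imwrite("pics/pre.png",np.hstack(a).astype(np.uint8))
for x in(-119,-95,-86,-80): rel(tipto(x,12,33,Rd),Rd)
E
```

```text
t 2.7 q [-0.39  0.12  2.14  0.62  1.02 -0.45] tip mill [-143.    10.    35.2] F [ 1.11 -0.52  0.15] w 0.0004
[255 220]
[245 234]
offset [19.6 -2.8 14.7] ang [ 0.005 -0.     0.002]
offset [40.4 -2.9 26.7] ang [ 0.005 -0.     0.002]
offset [48.2 -2.9 31.2] ang [ 0.005 -0.     0.002]
offset [53.4 -2.9 34.2] ang [ 0.005 -0.     0.002]
```

View pics/pre.png

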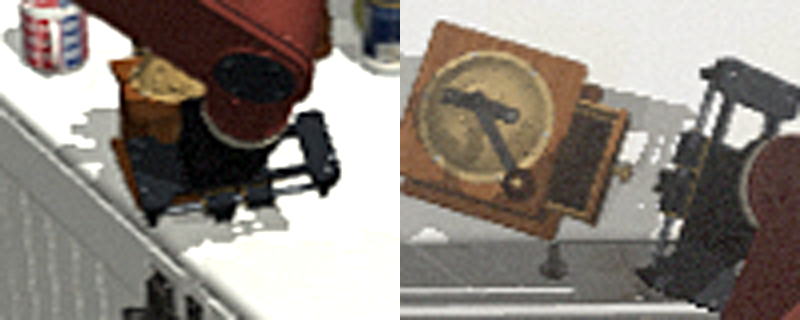

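The right half shows the drawer knob at about (627,172), with the closed fingers lined up in front of it and clear of the mill. Next I push, slowing near home.

Converted, 45 mm / 800 = 0.0563, 42 mm / 800 = 0.0525.

Call:
play_rows([
  {"offset": [0.0125, -0.0025, 0.0088], "angular": [0, 0, 0], "claw": 0},
  {"offset": [0.0225, -0.0038, 0.0163], "angular": [0, 0, 0], "claw": 0},
  {"offset": [0.0275, -0.0038, 0.0194], "angular": [0, 0, 0], "claw": 0},
  {"offset": [0.0325, -0.0038, 0.0225], "angular": [0, 0, 0], "claw": 0},
  {"offset": [0.0375, -0.0038, 0.0256], "angular": [0, 0, 0], "claw": 0},
  {"offset": [0.0425, -0.0038, 0.0288], "angular": [0, 0, 0], "claw": 0},
  {"offset": [0.0475, -0.0038, 0.0315], "angular": [0, 0, 0], "claw": 0},
  {"offset": [0.0525, -0.0038, 0.0344], "angular": [0, 0, 0], "claw": 0},
  {"offset": [0.0563, -0.0038, 0.0365], "angular": [0, 0, 0], "claw": 0},
  {"offset": [0.0563, -0.0038, 0.0365], "angular": [0, 0, 0], "claw": 0},
])

```text
time: 3.8
tcp_pos: [0.4996, 0.1114, 0.0473]
orientation: [-2.243, -1.629, -0.602]
force: [0.3, -0.3, 1.1]
grip_width: 0.0007
finger_force: 0.0
```

```bash
python3 - <<'E'
from h import *
for i in range(1):
    s=st()
f=s["force"];print("along x",f[:2]@RM[:,0])
E
```

```text
t 3.8 q [-0.27  0.14  2.13  0.65  0.96 -0.36] tip mill [-89.7  14.1  30.8] F [ 0.29 -0.26  1.07] w 0.0007
along x -0.15977491017600137
```

Converted, 5.2 mm / 800 = 0.0065, 1.5 mm / 800 = 0.0019.

Call:
play_rows([
  {"offset": [0.0016, 0, 0.0009], "angular": [0, 0, 0], "claw": 0},
  {"offset": [0.0033, 0, 0.0019], "angular": [0, 0, 0], "claw": 0},
  {"offset": [0.0049, 0, 0.0028], "angular": [0, 0, 0], "claw": 0},
  {"offset": [0.0065, 0, 0.0038], "angular": [0, 0, 0], "claw": 0},
  {"offset": [0.0065, 0, 0.0038], "angular": [0, 0, 0], "claw": 0},
])

```text
time: 4.3
tcp_pos: [0.5015, 0.1168, 0.0473]
orientation: [-2.243, -1.629, -0.602]
force: [0.6, 0.4, -0.0]
grip_width: 0.0004
finger_force: 0.0
```

```bash
python3 - <<'E'
from h import *
s=st()
f=s["force"];print("along x",f[:2]@RM[:,0])
c=eyes.camera("top");i=c["pixels"][185:265,175:275];cv2.imwrite("pics/d1.png",np.clip(cv2.resize(i,None,fx=7,fy=7,interpolation=2)*1.5,0,255).astype(np.uint8))
E
```

```text
t 4.3 q [-0.26  0.14  2.12  0.66  0.96 -0.35] tip mill [-84.   14.   30.9] F [ 0.61  0.41 -0.02] w 0.0004
along x 0.5787745459177969
```

View pics/d1.png

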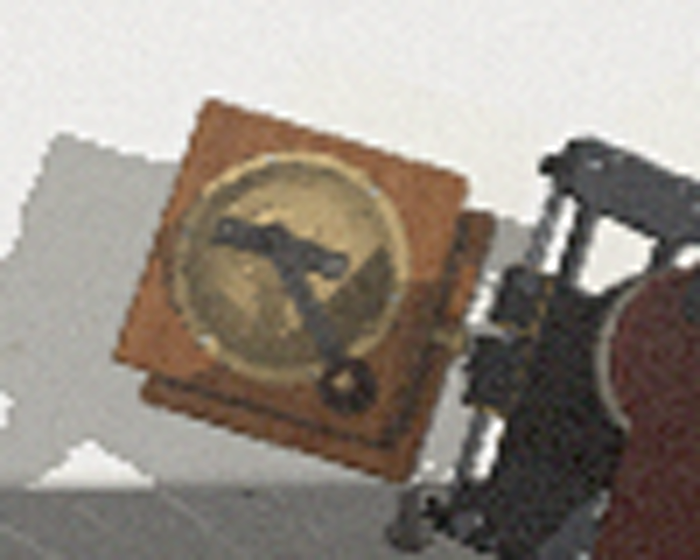

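The drawer is nearly home, with its knob face at about (463,338). The board corners are still at (210,98) and (468,182), so the mill hasn't moved. I'll creep on while watching the force.

Converted, 1.7 mm / 800 = 0.0021, 1 mm / 800 = 0.0013.

Call:
play_rows([
  {"offset": [0.0011, 0, 0.0006], "angular": [0, 0, 0], "claw": 0},
  {"offset": [0.0021, 0, 0.0013], "angular": [0, 0, 0], "claw": 0},
  {"offset": [0.0021, 0, 0.0013], "angular": [0, 0, 0], "claw": 0},
])

```text
time: 4.65
tcp_pos: [0.5021, 0.1187, 0.0473]
orientation: [-2.243, -1.629, -0.602]
force: [-0.4, -0.4, -0.4]
grip_width: 0.0004
finger_force: 0.1
```

Converted, 0.9 mm / 800 = 0.0011, 0.5 mm / 800 = 0.0006.

Call:
play_rows([
  {"offset": [0.0011, 0, 0.0006], "angular": [0, 0, 0], "claw": 0},
  {"offset": [0.0011, 0, 0.0006], "angular": [0, 0, 0], "claw": 0},
])

```text
time: 4.85
tcp_pos: [0.5024, 0.1196, 0.0473]
orientation: [-2.244, -1.629, -0.602]
force: [-0.1, -0.2, -0.8]
grip_width: 0.0004
finger_force: 0.1
```

```bash
python3 - <<'E'
from h import *
s=st()
f=s["force"];print("along x",f[:2]@RM[:,0])
E
```

```text
t 4.85 q [-0.25  0.14  2.12  0.66  0.95 -0.35] tip mill [-81.   14.   30.9] F [-0.06 -0.16 -0.84] w 0.0004
along x -0.16816710218866637
```

Converted, 0.9 mm / 800 = 0.0011, 0.5 mm / 800 = 0.0006.

Call:
play_rows([
  {"offset": [0.0011, 0, 0.0006], "angular": [0, 0, 0], "claw": 0},
  {"offset": [0.0011, 0, 0.0006], "angular": [0, 0, 0], "claw": 0},
])

```text
time: 5.05
tcp_pos: [0.5027, 0.1205, 0.0473]
orientation: [-2.244, -1.629, -0.602]
force: [-0.5, -1.4, -0.5]
grip_width: 0.0006
finger_force: 0.6
```

Converted, 0.9 mm / 800 = 0.0011, 0.5 mm / 800 = 0.0006.

Call:
play_rows([
  {"offset": [0.0011, 0, 0.0006], "angular": [0, 0, 0], "claw": 0},
  {"offset": [0.0011, 0, 0.0006], "angular": [0, 0, 0], "claw": 0},
])

```text
time: 5.25
tcp_pos: [0.503, 0.1211, 0.0472]
orientation: [-2.244, -1.63, -0.601]
force: [-2.1, -3.7, 1.0]
grip_width: 0.0006
finger_force: 2.5
```

Home: the push force rose to about 4 N with the tip at x ≈ -79.5, close to the expected -80. I'll back off, then set up for the crank.

```bash
python3 - <<'E'
from h import *
s=st();R0=Ro.from_rotvec(s["orientation"]);Rd=ori(0,0)
rel(s["tcp_pos"]+np.r_[RM@[-.06,0],0],R0)
p=tipto(-130,35,240,Rd);rel(p,Rd)
E
```

```text
t 5.25 q [-0.25  0.14  2.12  0.66  0.95 -0.34] tip mill [-79.5  13.9  30.7] F [-2.07 -3.71  0.98] w 0.0006
offset [-52.    0.  -29.9] ang [0. 0. 0.]
offset [  70.2  -20.8 -204.1] ang [ 0.001 -0.523 -0.   ]
```

Converted, -204 mm / 800 = -0.255, 70 mm / 800 = 0.0875, -0.523 rad / 3.1416 = -0.1665.

Call:
play_rows([
  {"offset": [-0.065, 0, -0.0375], "angular": [0, 0, 0], "claw": 0},
  {"offset": [-0.065, 0, -0.0375], "angular": [0, 0, 0], "claw": 0},
  {"offset": [0.0875, -0.0263, -0.255], "angular": [0, -0.1665, 0], "claw": 0},
  {"offset": [0.0875, -0.0263, -0.255], "angular": [0, -0.1665, 0], "claw": 0},
  {"offset": [0.0875, -0.0263, -0.255], "angular": [0, -0.1665, 0], "claw": 0},
  {"offset": [0.0875, -0.0263, -0.255], "angular": [0, -0.1665, 0], "claw": 0},
  {"offset": [0.0875, -0.0263, -0.255], "angular": [0, -0.1665, 0], "claw": 0},
  {"offset": [0.0875, -0.0263, -0.255], "angular": [0, -0.1665, 0], "claw": 0},
  {"offset": [0.0875, -0.0263, -0.255], "angular": [0, -0.1665, 0], "claw": 0},
  {"offset": [0.0875, -0.0263, -0.255], "angular": [0, -0.1665, 0], "claw": 0},
])

```text
time: 6.25
tcp_pos: [0.4691, 0.0886, 0.2572]
orientation: [-2.542, -1.844, 0.002]
force: [-0.1, -0.1, -0.5]
grip_width: 0.0004
finger_force: 0.0
```

```bash
python3 - <<'E'
from h import *
s=st();Rd=ori(0,0)
for z in (240,190): rel(tipto(-74,35,z,Rd),Rd)
c=eyes.camera("top");W=[]
img=c["pixels"];cv2.imwrite("pics/top2.png",img)
i=img[185:265,175:275];cv2.imwrite("pics/d2.png",np.clip(cv2.resize(i,None,fx=7,fy=7,interpolation=2)*1.5,0,255).astype(np.uint8))
E
```

```text
t 6.25 q [ 0.02 -0.15  1.88  0.    1.42  0.34] tip mill [-130.3   36.1  238.2] F [-0.15 -0.08 -0.52] w 0.0004
offset [56.4  1.  -1.8] ang [-0.002 -0.    -0.002]
offset [56.3  1.1 48.2] ang [-0.002 -0.    -0.002]
```

View pics/d2.png

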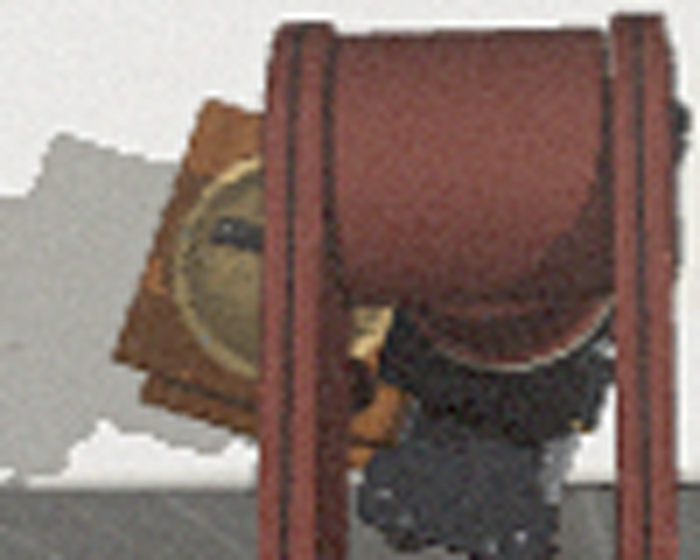

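The crank knob is at about (360,383) with the crank unmoved, and the mill's left corners are unchanged at (210,98) and (115,358). Next I lower beside the knob.

Converted, 56 mm / 800 = 0.07, 48 mm / 800 = 0.06.

Call:
play_rows([
  {"offset": [0.035, 0, -0.0025], "angular": [0, 0, 0], "claw": 0},
  {"offset": [0.07, 0.0013, -0.0025], "angular": [0, 0, 0], "claw": 0},
  {"offset": [0.07, 0.0013, -0.0025], "angular": [0, 0, 0], "claw": 0},
  {"offset": [0.07, 0.0013, 0.03], "angular": [0, 0, 0], "claw": 0},
  {"offset": [0.07, 0.0013, 0.06], "angular": [0, 0, 0], "claw": 0},
  {"offset": [0.07, 0.0013, 0.06], "angular": [0, 0, 0], "claw": 0},
  {"offset": [0.07, 0.0013, 0.06], "angular": [0, 0, 0], "claw": 0},
])

```text
time: 7.0
tcp_pos: [0.4877, 0.1408, 0.2102]
orientation: [-2.543, -1.844, 0.002]
force: [-0.3, -0.2, 0.5]
grip_width: 0.0007
finger_force: 0.0
```

```bash
python3 - <<'E'
from h import *
s=st();t=loc(s["tcp_pos"])
for a in np.arange(1.9,3.95,.1):
    p=np.array([3-80*np.sin(a),12-80*np.cos(a)])-t[:2]; print(round(a,2),np.round([p[0],-p[1]],1))
E
```

```text
t 7.0 q [ 0.13 -0.04  1.86 -0.    1.32  0.44] tip mill [-74.9  34.6 191.2] F [-0.26 -0.18  0.54] w 0.0007
1.9 [ 2.2 -3.3]
2.0 [  5.2 -10.7]
2.1 [  8.9 -17.8]
2.2 [ 13.2 -24.5]
2.3 [ 18.3 -30.7]
2.4 [ 23.9 -36.4]
2.5 [ 30.1 -41.5]
2.6 [ 36.7 -46. ]
2.7 [ 43.7 -49.8]
2.8 [ 51.1 -52.8]
2.9 [ 58.8 -55.1]
3.0 [ 66.6 -56.6]
3.1 [ 74.6 -57.4]
3.2 [ 82.6 -57.3]
3.3 [ 90.5 -56.4]
3.4 [ 98.4 -54.8]
3.5 [106.  -52.3]
3.6 [113.3 -49.2]
3.7 [120.3 -45.3]
3.8 [126.9 -40.7]
3.9 [132.9 -35.5]
```

Converted, -53 mm / 800 = -0.0663, -41.5 mm / 800 = -0.0519.

Call:
play_rows([
  {"offset": [0.0025, -0.0038, 0.0013], "angular": [0, 0, 0], "claw": 0},
  {"offset": [0.0063, -0.0138, 0.0013], "angular": [0, 0, 0], "claw": 0},
  {"offset": [0.0113, -0.0225, 0.0013], "angular": [0, 0, 0], "claw": 0},
  {"offset": [0.0163, -0.0306, 0.0013], "angular": [0, 0, 0], "claw": 0},
  {"offset": [0.0225, -0.0388, 0.0013], "angular": [0, 0, 0], "claw": 0},
  {"offset": [0.03, -0.0456, 0.0013], "angular": [0, 0, 0], "claw": 0},
  {"offset": [0.0375, -0.0519, 0.0013], "angular": [0, 0, 0], "claw": 0},
  {"offset": [0.0463, -0.0575, 0.0013], "angular": [0, 0, 0], "claw": 0},
  {"offset": [0.055, -0.0625, 0.0013], "angular": [0, 0, 0], "claw": 0},
  {"offset": [0.0638, -0.0663, 0.0013], "angular": [0, 0, 0], "claw": 0},
])

```text
time: 8.0
tcp_pos: [0.4536, 0.2073, 0.2099]
orientation: [2.542, 1.845, 0.001]
force: [0.1, -1.2, 0.6]
grip_width: 0.0002
finger_force: 0.3
```

```bash
python3 - <<'E'
from h import *
s=st()
a=[]
for n in("scene","top"):
    c=eyes.camera(n);k=proj(c,wl(0,30,150)).astype(int);i=c["pixels"][k[1]-50:k[1]+50,k[0]-50:k[0]+50];a.append(np.clip(cv2.resize(i,None,fx=4,fy=4,interpolation=2)*1.5,0,255));print(k)
cv2.imwrite("pics/cr.png",np.hstack(a).astype(np.uint8))
E
```

```text
t 8.0 q [ 0.27 -0.06  1.88 -0.    1.32  0.59] tip mill [-22.2  87.5 190.9] F [ 0.13 -1.22  0.58] w 0.0002
[245 191]
[214 226]
```

View pics/cr.png

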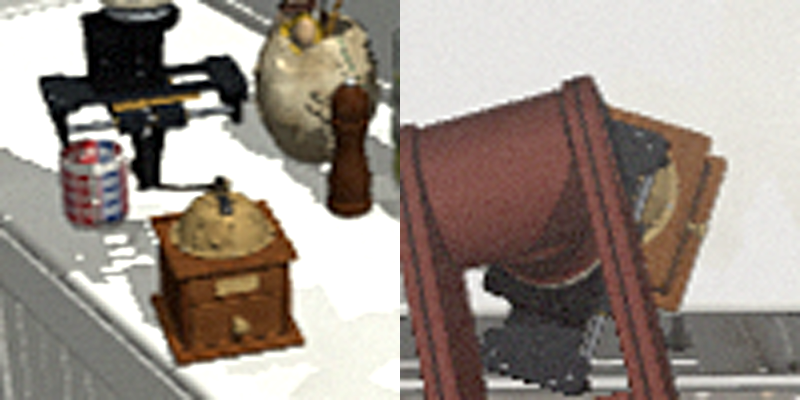

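The left half shows the drawer flush. The fingers at (150,165) are pushing the knob, which is hidden behind them, and the arm points away from the front. I'll continue the arc.

Converted, 76 mm / 800 = 0.095, 69 mm / 800 = 0.0863.

Call:
play_rows([
  {"offset": [0.0094, -0.0025, 0], "angular": [0, 0, 0], "claw": 0},
  {"offset": [0.0194, -0.0044, 0], "angular": [0, 0, 0], "claw": 0},
  {"offset": [0.0294, -0.0056, 0], "angular": [0, 0, 0], "claw": 0},
  {"offset": [0.0394, -0.0056, 0], "angular": [0, 0, 0], "claw": 0},
  {"offset": [0.0494, -0.0044, 0], "angular": [0, 0, 0], "claw": 0},
  {"offset": [0.0594, -0.0025, 0], "angular": [0, 0, 0], "claw": 0},
  {"offset": [0.0688, 0.0006, 0], "angular": [0, 0, 0], "claw": 0},
  {"offset": [0.0775, 0.005, 0], "angular": [0, 0, 0], "claw": 0},
  {"offset": [0.0863, 0.01, 0], "angular": [0, 0, 0], "claw": 0},
  {"offset": [0.095, 0.015, 0], "angular": [0, 0, 0], "claw": 0},
])

```text
time: 9.1
tcp_pos: [0.4892, 0.2756, 0.21]
orientation: [2.542, 1.845, 0.001]
force: [-0.5, -0.8, -0.2]
grip_width: 0.0005
finger_force: 0.4
```

Converted, -120 mm / 800 = -0.15, -100 mm / 800 = -0.125.

Call:
play_rows([
  {"offset": [0.0075, 0.0063, 0], "angular": [0, 0, 0], "claw": 0},
  {"offset": [0.0075, 0.0063, 0], "angular": [0, 0, 0], "claw": 0},
  {"offset": [-0.0175, 0.0063, 0], "angular": [0, 0, 0], "claw": 0},
  {"offset": [-0.0175, 0.0063, -0.05], "angular": [0, 0, 0], "claw": 0},
  {"offset": [-0.0175, 0.0063, -0.1], "angular": [0, 0, 0], "claw": 0},
  {"offset": [-0.075, -0.075, -0.1], "angular": [0, 0, 0], "claw": 0},
  {"offset": [-0.125, -0.15, -0.1], "angular": [0, 0, 0], "claw": 0},
  {"offset": [-0.15, -0.15, -0.1], "angular": [0, 0, 0], "claw": 0},
  {"offset": [-0.15, -0.15, -0.1], "angular": [0, 0, 0], "claw": 0},
])

```text
time: 10.0
tcp_pos: [0.3342, 0.1971, 0.2895]
orientation: [2.542, 1.846, 0.001]
force: [0.3, 0.1, 0.4]
grip_width: 0.0003
finger_force: 0.0
```

```bash
python3 - <<'E'
from h import *
s=st()
a=[]
for n in("scene","top"):
    c=eyes.camera(n);k=proj(c,wl(0,30,150)).astype(int);i=c["pixels"][k[1]-40:k[1]+40,k[0]-40:k[0]+40];a.append(np.clip(cv2.resize(i,None,fx=5,fy=5,interpolation=2)*1.5,0,255));print(k)
cv2.imwrite("pics/cr2.png",np.hstack(a).astype(np.uint8))
E
```

```text
t 10.0 q [ 0.33 -0.41  2.02 -0.    1.53  0.64] tip mill [-68.8 197.9 270.5] F [0.28 0.12 0.35] w 0.0003
[245 191]
[214 226]
```

View pics/cr2.png

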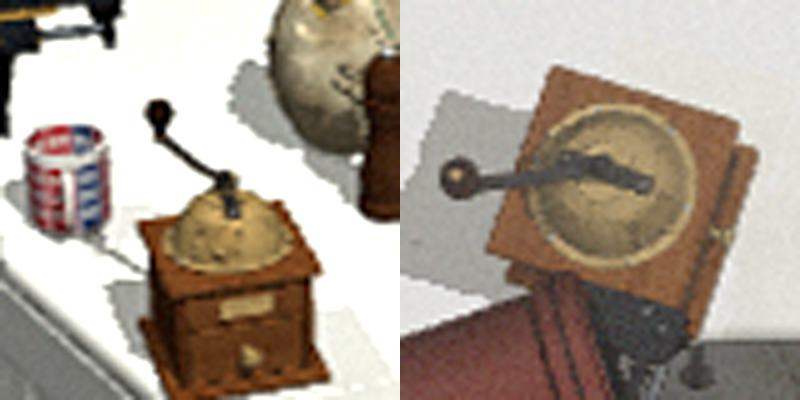

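The crank now points left, with its knob at (458,178) in the right half. The board corners are unchanged, the drawer is flush and the hatch area is free. I'll check the numbers and compute the pointing pose.

```bash
python3 - <<'E'
from h import *
c=eyes.camera("top");T=lambda x,y:((x-400+.5)/5-.5+174,(y+.5)/5-.5+186)
W=np.array([ray(c,T(*p),.11)[:2] for p in[(555,67),(743,123),(485,253)]])
print(fit(np.array([[68,-53],[-62,-53],[68,77]])/1e3,W)[:2])
k=loc(ray(c,T(458,179),.213));v=k[:2]-[3,12];print("knob",k,np.linalg.norm(v),"a",np.arctan2(-v[0],-v[1])%(2*np.pi))
print("drawer knob",loc(ray(c,T(727,237),.038)))
st();Rd=ori(-40,0)
for z in(230,165,147): rel(tipto(-40.5,29.3,z,Rd),Rd)
E
```

```text
(np.float64(1.2568491559237254), array([0.54279454, 0.2018493 ]))
knob [ 74.25117121  50.99719027 213.        ] 81.22505923150432 a 4.2116056873958625
drawer knob [-64.38488415  10.6923182   38.        ]
t 10.15 q [ 0.33 -0.41  2.02  0.    1.53  0.64] tip mill [-66.7 195.1 271.6] F [0.75 0.35 0.38] w 0.0006
offset [ 26.4 165.7  42.2] ang [ 0.002 -0.003  0.697]
offset [ 26.2 165.5 107.2] ang [ 0.002 -0.003  0.697]
offset [ 26.2 165.4 125.2] ang [ 0.002 -0.003  0.697]
```

Converted, 166 mm / 800 = 0.2075, 42 mm / 800 = 0.0525, 0.697 rad / 3.1416 = 0.2219.

Call:
play_rows([
  {"offset": [0.0325, 0.2075, 0.0525], "angular": [0.0006, -0.001, 0.2219], "claw": 0},
  {"offset": [0.0325, 0.2075, 0.0525], "angular": [0.0006, -0.001, 0.2219], "claw": 0},
  {"offset": [0.0325, 0.2075, 0.0525], "angular": [0.0006, -0.001, 0.2219], "claw": 0},
  {"offset": [0.0325, 0.2075, 0.0525], "angular": [0.0006, -0.001, 0.2219], "claw": 0},
  {"offset": [0.0325, 0.2075, 0.0525], "angular": [0.0006, -0.001, 0.2219], "claw": 0},
  {"offset": [0.0325, 0.2075, 0.0525], "angular": [0.0006, -0.001, 0.2219], "claw": 0},
  {"offset": [0.0325, 0.2075, 0.0525], "angular": [0.0006, -0.001, 0.2219], "claw": 0},
  {"offset": [0.0325, 0.2075, 0.0525], "angular": [0.0006, -0.001, 0.2219], "claw": 0},
])

```text
time: 10.95
tcp_pos: [0.5035, 0.1719, 0.2481]
orientation: [3.019, 0.87, -0.003]
force: [0.2, 0.2, -0.6]
grip_width: 0.0006
finger_force: 0.0
```

```bash
python3 - <<'E'
from h import *
st();Rd=ori(-40,0)
for z in(180,147): rel(tipto(-40.5,29.3,z,Rd),Rd)
E
```

```text
t 10.95 q [ 0.18 -0.01  1.76 -0.    1.39  1.19] tip mill [-40.5  29.1 229.1] F [ 0.22  0.21 -0.62] w 0.0006
offset [-0.  -0.1 49.1] ang [-0.     0.002  0.003]
offset [ 0.1 -0.1 82.1] ang [-0.     0.002  0.003]
```

Converted, 72 mm / 800 = 0.09, 68 mm / 800 = 0.085, 0.003 rad / 3.1416 = 0.001.

Call:
play_rows([
  {"offset": [0, 0, 0.0313], "angular": [0, 0.0006, 0.001], "claw": 0},
  {"offset": [0, 0, 0.0563], "angular": [0, 0.0006, 0.001], "claw": 0},
  {"offset": [0, 0, 0.0688], "angular": [0, 0.0006, 0.001], "claw": 0},
  {"offset": [0, 0, 0.0775], "angular": [0, 0.0006, 0.001], "claw": 0},
  {"offset": [0, 0, 0.085], "angular": [0, 0.0006, 0.001], "claw": 0},
  {"offset": [0, 0, 0.09], "angular": [0, 0.0006, 0.001], "claw": 0},
  {"offset": [0, 0, 0.09], "angular": [0, 0.0006, 0.001], "claw": 0},
])

```text
time: 11.65
tcp_pos: [0.5032, 0.1715, 0.176]
orientation: [-3.021, -0.862, 0.001]
force: [-0.4, -0.2, 0.8]
grip_width: 0.0005
finger_force: 0.0
```

Converted, 9 mm / 800 = 0.0113, 7 mm / 800 = 0.0088.

Call:
play_rows([
  {"offset": [0, 0, 0.0038], "angular": [0, 0, 0], "claw": 0},
  {"offset": [0, 0, 0.0063], "angular": [0, 0, 0], "claw": 0},
  {"offset": [0, 0, 0.0088], "angular": [0, 0, 0], "claw": 0},
  {"offset": [0, 0, 0.0113], "angular": [0, 0, 0], "claw": 0},
  {"offset": [0, 0, 0.0113], "angular": [0, 0, 0], "claw": 0},
])

```text
time: 12.15
tcp_pos: [0.503, 0.1714, 0.1667]
orientation: [-3.021, -0.862, 0.002]
force: [0.1, 0.1, -0.3]
grip_width: 0.0006
finger_force: 0.0
```

```bash
python3 - <<'E'
from h import *
st()
c=eyes.camera("scene");k=proj(c,wl(-10,20,130)).astype(int);i=c["pixels"][k[1]-40:k[1]+40,k[0]-50:k[0]+50];print(k)
cv2.imwrite("pics/pt.png",np.clip(cv2.resize(i,None,fx=7,fy=7,interpolation=2)*1.5,0,255).astype(np.uint8))
for n,p in dict(tip=(-40.5,29.3,147),hatch=(-37.4,26.7,133)).items(): print(n,(proj(c,wl(*p))-k+[50,40])*7)
E
```

```text
t 12.15 q [0.18 0.06 1.84 0.   1.23 1.19] tip mill [-41.1  29.5 147.7] F [ 0.11  0.15 -0.31] w 0.0006
[248 196]
tip [348.93018323 283.04222984]
hatch [352.98861885 301.45515788]
```

View pics/pt.png

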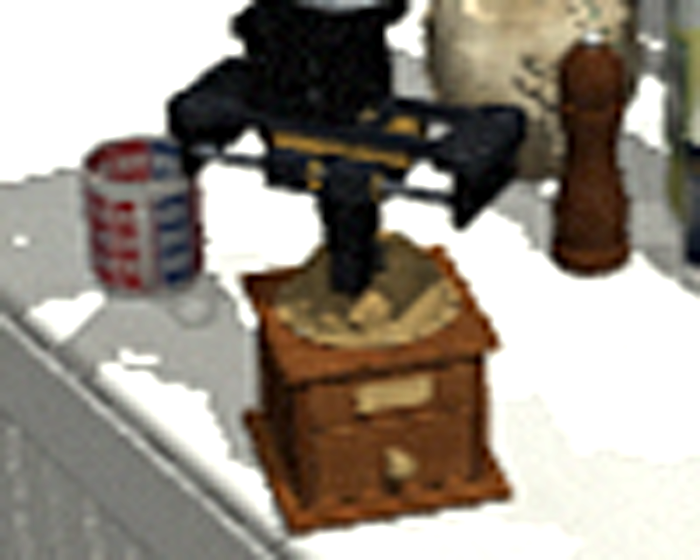

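The fingertips at about (350,285) hover just above the hatch near (360,305). The drawer is flush, its knob at (400,463), and the force is near zero. I'll hold for 3 s.

Call:
play_rows([
  {"offset": [0, 0, 0], "angular": [0, 0, 0], "claw": 0},
  {"offset": [0, 0, 0], "angular": [0, 0, 0], "claw": 0},
  {"offset": [0, 0, 0], "angular": [0, 0, 0], "claw": 0},
  {"offset": [0, 0, 0], "angular": [0, 0, 0], "claw": 0},
  {"offset": [0, 0, 0], "angular": [0, 0, 0], "claw": 0},
  {"offset": [0, 0, 0], "angular": [0, 0, 0], "claw": 0},
  {"offset": [0, 0, 0], "angular": [0, 0, 0], "claw": 0},
  {"offset": [0, 0, 0], "angular": [0, 0, 0], "claw": 0},
  {"offset": [0, 0, 0], "angular": [0, 0, 0], "claw": 0},
  {"offset": [0, 0, 0], "angular": [0, 0, 0], "claw": 0},
])

```text
time: 13.2
tcp_pos: [0.5032, 0.1714, 0.167]
orientation: [-3.021, -0.862, 0.001]
force: [0.3, 0.4, 0.5]
grip_width: 0.0005
finger_force: 0.0
```

Call:
play_rows([
  {"offset": [0, 0, 0], "angular": [0, 0, 0], "claw": 0},
  {"offset": [0, 0, 0], "angular": [0, 0, 0], "claw": 0},
  {"offset": [0, 0, 0], "angular": [0, 0, 0], "claw": 0},
  {"offset": [0, 0, 0], "angular": [0, 0, 0], "claw": 0},
  {"offset": [0, 0, 0], "angular": [0, 0, 0], "claw": 0},
  {"offset": [0, 0, 0], "angular": [0, 0, 0], "claw": 0},
  {"offset": [0, 0, 0], "angular": [0, 0, 0], "claw": 0},
  {"offset": [0, 0, 0], "angular": [0, 0, 0], "claw": 0},
  {"offset": [0, 0, 0], "angular": [0, 0, 0], "claw": 0},
  {"offset": [0, 0, 0], "angular": [0, 0, 0], "claw": 0},
])

```text
time: 14.2
tcp_pos: [0.5032, 0.1714, 0.167]
orientation: [-3.021, -0.862, 0.001]
force: [0.5, 0.9, -0.0]
grip_width: 0.0004
finger_force: 0.0
```

Call:
play_rows([
  {"offset": [0, 0, 0], "angular": [0, 0, 0], "claw": 0},
  {"offset": [0, 0, 0], "angular": [0, 0, 0], "claw": 0},
  {"offset": [0, 0, 0], "angular": [0, 0, 0], "claw": 0},
  {"offset": [0, 0, 0], "angular": [0, 0, 0], "claw": 0},
  {"offset": [0, 0, 0], "angular": [0, 0, 0], "claw": 0},
  {"offset": [0, 0, 0], "angular": [0, 0, 0], "claw": 0},
  {"offset": [0, 0, 0], "angular": [0, 0, 0], "claw": 0},
  {"offset": [0, 0, 0], "angular": [0, 0, 0], "claw": 0},
  {"offset": [0, 0, 0], "angular": [0, 0, 0], "claw": 0},
  {"offset": [0, 0, 0], "angular": [0, 0, 0], "claw": 0},
])

```text
time: 15.2
tcp_pos: [0.5032, 0.1714, 0.1671]
orientation: [-3.021, -0.862, 0.001]
force: [0.4, -0.0, 0.8]
grip_width: 0.0007
finger_force: 0.0
```

```bash
python3 -c "
from h import *
from rig import finish_job
st();print(finish_job())"
```

```text
t 15.2 q [0.18 0.06 1.84 0.   1.23 1.19] tip mill [-41.   29.3 148.1] F [ 0.4  -0.05  0.77] w 0.0007
the job is handed in; nothing more can be done
None
```

The job is handed in, though no verdict came back: the drawer is pushed home, the crank stands about 130° off the hatch, and the fingertips held about 15 mm above it (about 4 mm off its middle to clear the strap) for 3 s without touching; the mill stayed put within about 1 mm.

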